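Pose a sample vial and hold up the photo stand's telescopic camera

TASK

Get the small photo stand ready for a picture: pluck the white-capped vial out of the pocket tray and stand it upright in the stand's round seat. Then squeeze the release button on the camera mast's grip head, pull the mast straight up past its first stop to its second stop, and finish while still holding it there fully extended with the button squeezed, because the mast springs back by itself. Leave the cube, the sharpener and the loupe where they are.

Things in the scene. Friction and masses are not known exactly. Their poses are not given: they have to be found in the camera images.
- vial_center (a point): Centre (half-way up) of a round sample vial standing upright, 45 mm high; body 15.6 mm across up to 34 mm from its foot, white cap 17.4 mm across above that; z axis up along the vial. It starts loose in one of the tray's three pockets (any of them); the top 33 mm stand above the tray's top face. About 20 g.
- cube_center (a point): Centre of a 25 mm wooden cube lying in another pocket; leave it there.
- sharpener_center (a point): Centre of a small pencil sharpener (15 x 29 x 13 mm) lying in the remaining pocket; leave it there.
- pocket_tray: Light wooden tray, fixed to the desk, 50 mm along its own x, 142 mm along its own y, 16 mm high; origin at the centre of its underside, on the desk. Three square pockets 34 mm wide, 12 mm deep (floor 4 mm above the desk), in a row along y at -45, 0 and +45 mm. Fingers that close along the tray's x do not meet the neighbouring things.
- photo_stand: Flat grey photo stand, fixed to the desk. Origin on the desk under the mast's axis; z up. Base plate 90 mm wide (y), 10 mm thick, from x = -185 to +50 mm. Its -x end, which carries the seat, points roughly to the robot. A tube 72 mm high stands at the origin.
- seat (a point): Middle of the floor of the stand's round seat for the vial, 12 mm above the desk, 145 mm from the mast's axis along the stand's -x. A shallow cup 32 mm wide inside, 44 mm outside, with a 5 mm high rim above this floor.
- grip_head: Black block on top of the mast, 30 (x) x 38 (y) x 44 (z) mm; origin at its centre, 96 mm above the desk collapsed, 206 mm extended; axes as the stand's. The round release button stands out 6.5 mm from the middle of its +y face; fingers from above closing along y, level with the centre, press it in and hold the head. A camera on the -x side reaches 58 mm from the mast axis, no higher than the head.
- release_button (a joint): How far the release button (14 mm across) is pressed in, m: 0 out, 0.006 fully in, nearly flush with the head. Spring 2 N at first, 4.4 N fully in; springs out when let go. A catch locks the collapsed mast until it is about 0.0035 in.
- mast_lower (a joint): Extension of the mast's lower section, m: 0 collapsed, 0.055 at its end (the first stop). It comes out first, at a pull of 4 to 5 N.
- mast_upper (a joint): Extension of the mast's upper section, m: 0 collapsed, 0.055 at its end (the second stop, when the lower section is out as well; 0.110 m in all). It comes out after the lower section, at a pull of about 8 N. Both sections are pulled back by springs and fall back if let go.
- loupe_center (a point): Centre (18 mm up) of a loose loupe, 39 mm across and 36 mm high, standing on the desk as a bystander; leave it alone.

How it is judged:
On the way, in this order (a step that is already met when the one before it is completed fails the run):
1. the vial stands upright in the seat, let go, with the mast still down (horizontal distance between vial_center and seat below 0.01 m and z of vial_center in the frame of seat between 0.019 and 0.026 m and angle between vial_center's own z axis and vertical below 0.15 rad and contact force between the fingers and vial below 0.1 N and value of joint each of mast_lower, mast_upper below 0.004 m), for 0.2 s.
2. the release button is pressed in (value of joint release_button above 0.004 m), for 0.1 s.
3. the mast is out to its first stop (value of joint mast_lower above 0.05 m), for 0.05 s.
4. the mast is out to its second stop (value of joint each of mast_lower, mast_upper above 0.05 m), for 0.2 s.
At the end, for the whole second after the job is handed in: Fingers press the grip head over 2 N, button at least 4 mm in, both mast sections within 5 mm of their stops; vial on the seat floor (centre 19-26 mm up), within 10 mm of its middle, within 0.15 rad of upright; cube and sharpener moved under 20 mm, loupe under 30 mm (all of step 4 and value of joint release_button above 0.004 m and contact force between the fingers and grip_head above 2 N and horizontal distance between vial_center and seat below 0.01 m and z of vial_center in the frame of seat between 0.019 and 0.026 m and angle between vial_center's own z axis and vertical below 0.15 rad and distance of each of cube_center, sharpener_center from where it was at the start of the episode below 0.02 m and distance of loupe_center from where it was at the start of the episode below 0.03 m); the arm keeps its last pose, push and grip.
It fails at once if the cube or the sharpener is moved out of its place (20 mm) (distance of any of cube_center, sharpener_center from where it was at the start of the episode above 0.02 m).
It fails at once if the loupe is moved more than 30 mm (distance of loupe_center from where it was at the start of the episode above 0.03 m).
It also fails if it takes over 48 s, if anything falls off the work surface, if the arm or the gripper's body presses on something with over 40 N, if the wrist force passes 120 N, or if a joint passes its speed limit or range.

ROBOT

A 6-joint arm with a two-finger parallel gripper is mounted at the origin on a cart in front of the work surface, level with it; the furniture and walls round the work are solid. World frame = base frame: x ahead of the robot, y to its left, z up, the work surface at z = 0. Lengths are in m, angles in rad, forces in N, time in s.
With the tool pointing down it reaches from about 0.3 to 1 m from the base axis. Payload 5.1 kg.
Tool frame: the origin (TCP) lies midway between the tips of the shut fingers; the grasp point (between the pads) lies 19 mm behind it; z points along the fingers, y is the line along which they close (so a half turn about z gives the same grasp; the last joint's range is limited). The gripper opens to 95 mm and grips with 3 to 60 N. Pads are 20 mm wide; open, the fingers measure 119 mm over their backs; the gripper's body (75 mm by 180 mm) begins 59 mm behind the grasp point.
Start: joints at [-0.84, 0.124, 1.65, -0, 1.367, -0.083], TCP at [0.472, -0.446, 0.215] pointing down, gripper open.
Joint ranges: [-2.61, 2.61], [-1.02, 2.33], [0.03, 2.71], [-1.35, 4.49], [0.32, 2.68], [-2.91, 2.91]. Speed limits (rad/s): [2.57, 2.57, 3.14, 3.14, 3.14, 3.14].

INTERFACE

Orientations are given as a unit quaternion [x, y, z, w].
In Python, from cell import env gives the robot as it stands.
- The arm moves only by the tool play_rows, never from a script. Its argument "targets" is a list that holds one entry, the list of rows, each a list of 7 numbers: the turn, a rotation vector about the tool's x, y, z in rad, then the shift along the tool's x, y, z in mm, then the opening, from 0 (shut) to 1 (fully open). In form: [[[ax, ay, az, dx, dy, dz, claw], ...]]. A call has 1 to 8 rows; each row shifts and turns the commanded pose from where the row before left it, along the tool's axes as they then stand; what a row does not reach is not made up. A row lasts 1/10 s, in which the tool goes at most 50 mm and 8.59 degrees, less where a joint would pass 70% of its speed; a pose out of reach is approached as far as the arm can. A call with a gripper value outside its range is refused whole. The fingers move at their own pace and stop on an object; "force" is the grip in N (left out, the last holds). Time passes only in rows, so rows that do not move let the fingers close. It gives the time, the measured TCP pose, the force, the opening and the grip force at its end, in the units of the state.
- env.sense(): the state, without advancing time (a new reading comes with each control period).
- env.capture(name): name is "side" or "top" or "wrist"; returns a dict with "img" (384x512x3 uint8, red, green, blue), "z_map" (384x512 float32, m along the optical axis (not along the pixel's ray), 0 where there is no reading), "fx", "fy", "cx", "cy" (pixels), "distortion" ([k1, k2, p1, p2, k3] as OpenCV has them; the pictures are not rectified), "position" and "rotation" of the camera in the world. Camera axes: x right, y down, z forward; pixel columns grow to the right and rows downward; lengths in m; the calibration is good to about 2 mm. A picture is of the moment at which its call begins.
- env.close_job(): hands the job in; it is judged then, once.
The state is a dict: "t": time; "qpos": joint angles; "qvel": joint speeds; "joint_efforts": joint torques, N m; "tool_pos": TCP position; "tcp_rot": TCP orientation; "ft_force": force on the tool from outside, world axes, zero at the start; "moment": the same for the moment, N m; "finger_gap": opening from 0.0 (shut) to 1.0 (fully open); "finger_force": force on a finger pad.
Only numpy, scipy, OpenCV 4.12 (cv2) and the standard library are available. Lean on these libraries where they do the work, as an engineer would, in place of code of your own. Each camera call takes 0.05 s, during which the arm holds its last target. There are 200 camera calls.

## Working session

There is one attempt and no reset: what is moved stays moved. The work goes in short steps, Python scripts to look and compute and a tool call to move; the robot and the scene stay as the last step left them, time stands still between calls to the robot, and variables do not carry over. Pictures are saved under pics/ and viewed, at most 10 in all, crops included, and the job is handed in when it is done.

Besides the shell and the picture viewer there is one more tool, called after "Request:" as name(argument=value, ...) on one line, values as JSON. play_rows: Moves the arm, as the interface text tells. Its arguments: {"type":"object","properties":{"targets":{"type":"array"},"force":{"type":"number"}},"required":["targets"]}

```bash
mkdir -p pics; cat > h.py <<'E'
import numpy as np, cv2
from cell import env
from scipy.spatial.transform import Rotation as R
def cap(n):
    c=env.capture(n); c['K']=np.array([[c['fx'],0,c['cx']],[0,c['fy'],c['cy']],[0,0,1.]]); c['D']=np.array(c['distortion'],float)
    r=np.array(c['rotation'],float); c['R']=r if r.shape==(3,3) else R.from_quat(r).as_matrix()
    c['p']=np.array(c['position'],float); return c
def rays(c,uv):
    u=cv2.undistortPoints(np.array(uv,float).reshape(-1,1,2),c['K'],c['D']).reshape(-1,2)
    return np.c_[u,np.ones(len(u))]
def plane(c,uv,z):
    d=rays(c,uv)@c['R'].T; return c['p']+d*((z-c['p'][2])/d[:,2])[:,None]
def cloud(c):
    v,u=np.mgrid[:384,:512]; d=rays(c,np.c_[u.ravel(),v.ravel()])
    P=(d*c['z_map'].reshape(-1,1))@c['R'].T+c['p']; P[c['z_map'].ravel()==0]=np.nan
    return P.reshape(384,512,3)
def save(c,n): cv2.imwrite('pics/'+n+'.png',c['img'][:,:,::-1])
E
python3 - <<'E'
from h import *
for n in ('top','side'):
    c=cap(n); save(c,n+'1'); print(n,c['p'],c['R'].round(3).tolist(),c['fx'],c['D'])
print(env.sense())
E
```

```text
top [0.43305025 0.01833806 0.91686526] [[0.021, -0.979, 0.203], [-1.0, -0.021, 0.001], [0.003, -0.203, -0.979]] 405.67080400362465 [-0.04039477  0.          0.          0.          0.        ]
side [ 1.09415074 -0.60869624  0.49028863] [[0.783, 0.278, -0.556], [0.622, -0.336, 0.707], [0.01, -0.9, -0.436]] 404.5915496174765 [-0.13539926  0.          0.          0.          0.        ]
{'t': 0.1, 'qpos': array([-8.39592312e-01,  1.24439584e-01,  1.65153113e+00,  8.02914694e-06,
        1.36749903e+00, -8.25647077e-02]), 'qvel': array([-0.00137633, -0.00049182, -0.00282592, -0.00069522, -0.00056192,
       -0.00017612]), 'joint_efforts': array([ 4.47541815e-04, -4.18882334e+01, -3.61096001e+01,  7.77588459e-02,
        4.62176045e-02, -6.46596709e-05]), 'tool_pos': array([ 0.47208164, -0.44596671,  0.2135139 ]), 'tcp_rot': array([ 9.18358210e-01,  3.95749059e-01, -2.95354338e-04, -8.90869391e-04]), 'ft_force': array([ 0.61252815,  0.41684004, -0.46543442]), 'moment': array([-0.02740209,  0.03318546, -0.00118553]), 'finger_force': 0.0, 'finger_gap': 1.000079615761859}
```

View pics/top1.png

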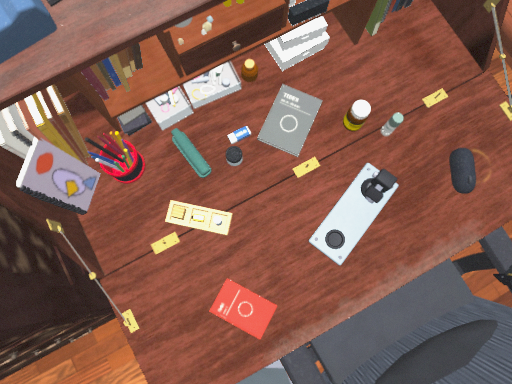

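View pics/side1.png

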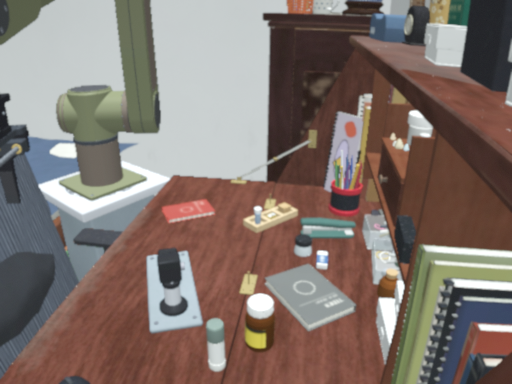

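The top view shows the tray at (198,217) with the white cap at about (218,221) in its right pocket. The stand's seat is at (335,239), the grip head at (378,186) and the loupe at (234,155).

```bash
python3 - <<'E'
from h import *
c=cap('top'); im=c['img']; hsv=cv2.cvtColor(im,cv2.COLOR_RGB2HSV)
P=cloud(c)
def blob(m,box):
    x0,y0,x1,y1=box; k=np.zeros(m.shape,np.uint8); k[y0:y1,x0:x1]=m[y0:y1,x0:x1]
    cs,_=cv2.findContours(k,cv2.RETR_EXTERNAL,cv2.CHAIN_APPROX_NONE); return max(cs,key=cv2.contourArea)
def rect(ct,z):
    q=plane(c,ct.reshape(-1,2),z)[:,:2]; r=cv2.minAreaRect((q*1000).astype(np.float32)); b=cv2.boxPoints(r)
    e=[b[1]-b[0],b[2]-b[1]]; l=max(e,key=np.linalg.norm); return np.round(r[0],1),np.round(r[1],1),np.degrees(np.arctan2(l[1],l[0])).round(1)
tray=blob(((hsv[...,2]>170)&(hsv[...,0]<35)).astype(np.uint8)*255,(155,190,245,245)); print('tray',rect(tray,.016))
st=blob(((hsv[...,2]>150)&(hsv[...,1]<70)).astype(np.uint8)*255,(295,150,405,275)); print('stand',rect(st,.010))
seat=blob((hsv[...,2]<110).astype(np.uint8)*255,(322,226,350,252)); print('seat',rect(seat,.017),cv2.minEnclosingCircle(seat))
# heights in tray region
z=P[...,2]; sub=np.zeros(z.shape,bool); sub[195:245,160:240]=1
m=sub&(z>.035)&(z<.06); print('vial',m.sum(),np.nanmedian(P[m],0),np.nanmin(P[m],0),np.nanmax(P[m],0), np.argwhere(m).mean(0)[::-1])
sub[:]=0; sub[155:215,350:405]=1
m=sub&(z>.105)&(z<.13); r=cv2.minAreaRect((P[m][:,:2]*1000).astype(np.float32)); print('head',m.sum(),r,np.median(P[m],0))
big=cv2.resize(im[150:280,150:410],None,fx=3,fy=3,interpolation=cv2.INTER_CUBIC); cv2.imwrite('pics/c.png',big[:,:,::-1])
E
```

```text
tray (array([561.7, 135.6]), array([146. ,  52.6]), np.float32(79.2))
stand (array([ 581.7, -215.4]), array([ 90.7, 234.8]), np.float32(-36.9))
seat (array([ 518.9, -169.7]), array([40.1, 40.1]), np.float32(89.1)) ((334.65069580078125, 238.60958862304688), 9.486947059631348)
vial 54 [0.55227532 0.09111151 0.04967611] [0.54491929 0.08426606 0.03980773] [0.56053788 0.09972104 0.05251648] [216.61111111 219.48148148]
head 456 ((622.2177124023438, -244.28152465820312), (40.68394470214844, 65.74285888671875), 54.670372009277344) [ 0.62486864 -0.24621995  0.11617544]
```

View pics/c.png

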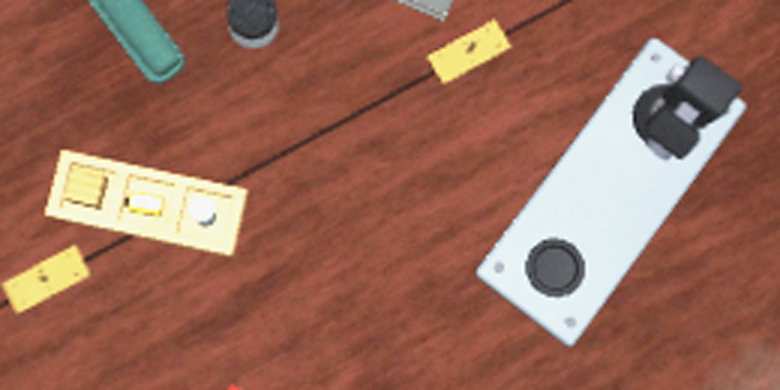

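The crop shows the vial at about the middle of the pocket nearest the stand, with the sharpener and then the cube beyond it. The button is on the head's +y side. My estimates are the vial at (0.553, 0.092), the seat at (0.519, -0.169) and the mast at (0.636, -0.256), with the stand at yaw -36.9°. I'll move above the vial.

Request:
play_rows(targets=[[[0,0,-0.1423,0,0,0,1],[0,0,-0.1423,0,0,0,1],[0,0,-0.1423,0,0,0,1],[0,0,-0.1423,0,0,0,1],[0,0,0,45.3,-1.75,0,1],[0,0,0,45.3,-1.75,0,1],[0,0,0,45.3,-1.75,0,1],[0,0,0,45.3,-1.75,0,1]]], force=12)

```text
t: 0.95
tool_pos: [0.4992, -0.2654, 0.2142]
tcp_rot: [0.771, 0.637, 0.0, -0.0]
ft_force: [0.7, 0.3, 0.6]
finger_gap: 1.003
finger_force: 0.0
```

Request:
play_rows(targets=[[[0,0,0,45.3,-1.75,0,1],[0,0,0,45.3,-1.75,0,1],[0,0,0,45.3,-1.75,0,1],[0,0,0,45.3,-1.75,0,1],[0,0,0,45.3,-1.75,20,1],[0,0,0,45.3,-1.75,20,1],[0,0,0,45.3,-1.75,20,1],[0,0,0,45.3,-1.75,20,1]]])

```text
t: 1.75
tool_pos: [0.5531, 0.0934, 0.1338]
tcp_rot: [0.77, 0.638, 0.0, 0.0]
ft_force: [0.8, -0.2, 0.1]
finger_gap: 1.0
finger_force: 0.0
```

Request:
play_rows(targets=[[[0,0,0,0,0,0,1],[0,0,0,0,0,0,1],[0,0,0,0,0,0,1]]])

```text
t: 2.05
tool_pos: [0.5537, 0.0908, 0.1352]
tcp_rot: [0.77, 0.637, 0.0, 0.0]
ft_force: [0.3, 0.0, 0.2]
finger_gap: 0.997
finger_force: 0.0
```

```bash
python3 - <<'E'
from h import *
s=env.sense(); T=R.from_quat(s['tcp_rot']).as_matrix(); print(s['tool_pos'],T.round(3).tolist())
c=cap('wrist'); save(c,'w1'); P=cloud(c); z=P[...,2]; m=(z>.04)&(z<.056)&(np.linalg.norm(P[...,:2]-[.553,.092],axis=-1)<.03)
q=P[m]; v=np.median(q,0); print(m.sum(),v,q.min(0),q.max(0),(T.T@(v-s['tool_pos'])*1000).round(1))
ct=max(cv2.findContours(m.astype(np.uint8),cv2.RETR_EXTERNAL,2)[0],key=cv2.contourArea); o,r=cv2.minEnclosingCircle(ct); p=plane(c,[o],.049)[0]; print(o,r,p,(T.T@(p-s['tool_pos'])*1000).round(1))
E
```

```text
[0.55367555 0.09083777 0.13523856] [[0.187, 0.982, 0.001], [0.982, -0.187, -0.0], [-0.0, 0.001, -1.0]]
256 [0.5530928  0.09151676 0.04865933] [0.5448403  0.08240622 0.04039629] [0.56151716 0.09909404 0.05032602] [ 0.6 -0.8 86.6]
(256.0, 195.0) 9.219644546508789 [0.55347364 0.09167787 0.049     ] [ 0.8 -0.4 86.2]
```

View pics/w1.png

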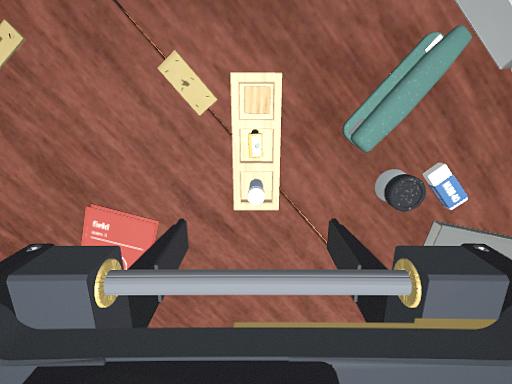

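The wrist view shows the vial cap at (256,190), between the fingers and less than 1 mm off. I'll descend and grip.

Request:
play_rows(targets=[[[0,0,0,0.7,-0.5,25,1],[0,0,0,0,0,25,1],[0,0,0,0,0,25,1],[0,0,0,0,0,20,1],[0,0,0,0,0,12,1],[0,0,0,0,0,6.5,1],[0,0,0,0,0,0,0.5],[0,0,0,0,0,0,0.3]]])

```text
t: 2.9
tool_pos: [0.5539, 0.0921, 0.0223]
tcp_rot: [0.77, 0.637, 0.001, 0.001]
ft_force: [-0.3, 0.4, -0.1]
finger_gap: 0.883
finger_force: 0.0
```

Request:
play_rows(targets=[[[0,0,0,0,0,0,0.1],[0,0,0,0,0,0,0],[0,0,0,0,0,0,0],[0,0,0,0,0,0,0],[0,0,0,0,0,0,0],[0,0,0,0,0,0,0],[0,0,0,0,0,0,0],[0,0,0,0,0,0,0]]])

```text
t: 3.7
tool_pos: [0.5529, 0.0924, 0.0211]
tcp_rot: [0.77, 0.638, -0.0, -0.0]
ft_force: [0.2, -0.5, 0.3]
finger_gap: 0.214
finger_force: 0.0
```

Request:
play_rows(targets=[[[0,0,0,0,0,0,0],[0,0,0,0,0,0,0],[0,0,0,0,0,0,0],[0,0,0,0,0,0,0]]])

```text
t: 4.1
tool_pos: [0.5529, 0.0923, 0.0211]
tcp_rot: [0.77, 0.638, -0.0, -0.0]
ft_force: [-0.5, -0.6, -0.8]
finger_gap: 0.178
finger_force: 12.0
```

Request:
play_rows(targets=[[[0,0,0,0,0,-10,0],[0,0,0,0,0,-20,0],[0,0,0,0,0,-30,0],[0,0,0,0,0,-20,0],[0,0,0,0,0,-10,0],[0,0,0,0,0,0,0],[0,0,0,0,0,0,0]]])

```text
t: 4.8
tool_pos: [0.5525, 0.0923, 0.1105]
tcp_rot: [0.77, 0.638, -0.0, -0.0]
ft_force: [0.5, -0.2, -0.8]
finger_gap: 0.174
finger_force: 12.0
```

```bash
python3 - <<'E'
from h import *
s=env.sense(); T=R.from_quat(s['tcp_rot']).as_matrix(); print(s['tool_pos'])
a=cap('side');b=cap('wrist'); i=np.vstack([cv2.resize(a['img'][120:260,180:320],(560,560))]); j=cv2.resize(b['img'][160:300,150:380][:,:],None,fx=1,fy=1)
cv2.imwrite('pics/g.png',i[:,:,::-1])
# depth-based foot: wrist can't see; use side cloud
P=cloud(a); d=P-s['tool_pos']; m=(np.linalg.norm(d[...,:2],axis=-1)<.012)&(P[...,2]>.05)&(P[...,2]<s['tool_pos'][2]-.001)
print(m.sum(), P[m].min(0) if m.any() else '',P[m].max(0) if m.any() else '',np.median(P[m],0))
E
```

```text
[0.55245321 0.09229365 0.11051281]
40 [0.54597921 0.08198929 0.09357138] [0.56101629 0.09457126 0.10899209] [0.55557722 0.08581463 0.10018202]
```

View pics/g.png

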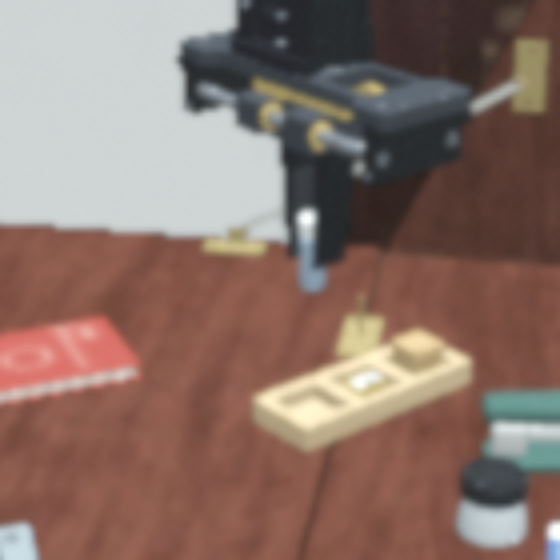

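The vial is held upright and its foot is about 17 mm below the TCP. I'll turn and carry it to above the seat.

Request:
play_rows(targets=[[[0,0,-0.1394,0,0,0,0],[0,0,-0.1394,0,0,0,0],[0,0,-0.1394,0,0,0,0],[0,0,-0.1394,0,0,0,0],[0,0,-0.1394,0,0,0,0],[0,0,-0.1394,0,0,0,0],[0,0,-0.1394,0,0,0,0],[0,0,-0.1394,0,0,0,0]]])

```text
t: 5.7
tool_pos: [0.552, 0.0923, 0.1095]
tcp_rot: [0.313, 0.95, -0.001, -0.001]
ft_force: [-0.1, -0.5, -1.0]
finger_gap: 0.177
finger_force: 12.0
```

Request:
play_rows(targets=[[[0,0,0,-18.6,-32.7,0,0],[0,0,0,-18.6,-32.7,0,0],[0,0,0,-18.6,-32.7,0,0],[0,0,0,-18.6,-32.7,0,0],[0,0,0,-18.6,-32.7,0,0],[0,0,0,-18.6,-32.7,0,0],[0,0,0,-18.6,-32.7,0,0],[0,0,0,0,0,0,0]]])

```text
t: 6.5
tool_pos: [0.5186, -0.1722, 0.1099]
tcp_rot: [0.318, 0.948, -0.0, -0.001]
ft_force: [-0.1, 0.9, -0.6]
finger_gap: 0.175
finger_force: 12.0
```

Request:
play_rows(targets=[[[0,0,0,0,0,0,0],[0,0,0,0,0,0,0],[0,0,0,0,0,0,0]]])

```text
t: 6.8
tool_pos: [0.5197, -0.1677, 0.1106]
tcp_rot: [0.315, 0.949, 0.0, -0.0]
ft_force: [-0.5, 0.1, -0.6]
finger_gap: 0.176
finger_force: 12.0
```

```bash
python3 - <<'E'
from h import *
s=env.sense(); T=R.from_quat(s['tcp_rot']).as_matrix(); print(s['tool_pos'],T.round(3).tolist())
c=cap('wrist'); save(c,'w2'); P=cloud(c); z=P[...,2]
# stand plate and head from close view
hsv=cv2.cvtColor(c['img'],cv2.COLOR_RGB2HSV)
m=(z>.1)&(z<.13)&(np.linalg.norm(P[...,:2]-[.636,-.256],axis=-1)<.05)
S=np.array([[.8,.6],[-.6,.8]]) # cols = stand x,y
q=(P[m][:,:2]-[.6357,-.2559])@S*1000; print('head in stand frame',m.sum(),np.percentile(q,[1,50,99],axis=0).round(1) if m.any() else '', z[m].max() if m.any() else '')
for t in (np.array([.519,-.1695,s['tool_pos'][2]]),): print((T.T@(t-s['tool_pos'])*1000).round(1))
E
```

```text
[ 0.51969601 -0.16771297  0.11062493] [[-0.801, 0.599, -0.001], [0.599, 0.801, 0.001], [0.001, -0.0, -1.0]]
head in stand frame 0  
[-0.5 -1.8 -0. ]
```

View pics/w2.png

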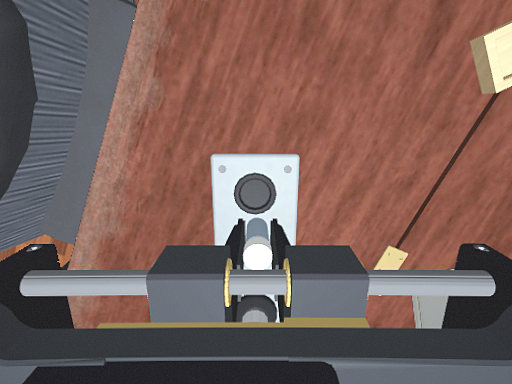

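The wrist view shows the seat ring at about (255,193). I'll check that ray against the move.

```bash
python3 - <<'E'
from h import *
s=env.sense(); T=R.from_quat(s['tcp_rot']).as_matrix()
c=cap('wrist'); g=cv2.cvtColor(c['img'],cv2.COLOR_RGB2GRAY); m=np.zeros_like(g); m[160:216,218:292]=(g<110)[160:216,218:292]
ct=max(cv2.findContours(m,cv2.RETR_EXTERNAL,cv2.CHAIN_APPROX_NONE)[0],key=cv2.contourArea); o,r=cv2.minEnclosingCircle(ct); p=plane(c,[o],.017)[0]
print(o,r,p,(T.T@(p-s['tool_pos'])*1000).round(1))
E
```

```text
(254.5, 193.13636779785156) 20.76491928100586 [ 0.51829968 -0.16990103  0.017     ] [-0.2 -2.6 93.8]
```

Request:
play_rows(targets=[[[0,0,0,-0.3,-2.2,15,0],[0,0,0,0,0,20,0],[0,0,0,0,0,20,0],[0,0,0,0,0,12,0],[0,0,0,0,0,8,0],[0,0,0,0,0,4,0],[0,0,0,0,0,1.5,0],[0,0,0,0,0,0,0]]])

```text
t: 7.7
tool_pos: [0.5192, -0.171, 0.0311]
tcp_rot: [0.316, 0.949, -0.0, 0.0]
ft_force: [0.3, -0.7, 0.1]
finger_gap: 0.18
finger_force: 12.0
```

Request:
play_rows(targets=[[[0,0,0,0,0,0,0],[0,0,0,0,0,0,0]]])

```text
t: 7.9
tool_pos: [0.5193, -0.1711, 0.0314]
tcp_rot: [0.316, 0.949, -0.0, 0.001]
ft_force: [0.2, -1.0, -0.0]
finger_gap: 0.181
finger_force: 12.0
```

Request:
play_rows(targets=[[[0,0,0,0,0,1,0],[0,0,0,0,0,1,0],[0,0,0,0,0,0,0],[0,0,0,0,0,0,0]]])

```text
t: 8.3
tool_pos: [0.519, -0.171, 0.029]
tcp_rot: [0.316, 0.949, -0.0, 0.0]
ft_force: [-0.0, -0.0, 2.0]
finger_gap: 0.178
finger_force: 12.0
```

Request:
play_rows(targets=[[[0,0,0,0,0,0,0.25],[0,0,0,0,0,0,0.3],[0,0,0,0,0,0,0.4],[0,0,0,0,0,0,0.6],[0,0,0,0,0,0,0.7],[0,0,0,0,0,0,0.7],[0,0,0,0,0,0,0.7],[0,0,0,0,0,0,0.7]]])

```text
t: 9.1
tool_pos: [0.5187, -0.1708, 0.0287]
tcp_rot: [0.316, 0.949, 0.0, 0.0]
ft_force: [-0.4, -0.2, 0.5]
finger_gap: 0.69
finger_force: 0.0
```

Request:
play_rows(targets=[[[0,0,0,0,0,-15,0.7],[0,0,0,0,0,-30,0.8],[0,0,0,0,0,-40,0.8],[0,0,0,0,0,-40,0.8],[0,0,0,0,0,-10,0.8],[0,0,0,0,0,0,0.8],[0,0,0,0,0,0,0.8]]])

```text
t: 9.8
tool_pos: [0.5181, -0.1705, 0.1628]
tcp_rot: [0.316, 0.949, 0.0, -0.001]
ft_force: [0.7, 0.5, -1.1]
finger_gap: 0.8
finger_force: 0.0
```

```bash
python3 - <<'E'
from h import *
s=env.sense(); T=R.from_quat(s['tcp_rot']).as_matrix(); print(s['tool_pos'],s['finger_gap'])
S=np.array([[.8,.6],[-.6,.8]]); O=np.array([.635,-.2565])
for n in('wrist','side'):
    c=cap(n); save(c,n+'3'); P=cloud(c); z=P[...,2]
    m=(z>.046)&(z<.065)&(np.linalg.norm(P[...,:2]-[.5187,-.1698],axis=-1)<.03)
    if m.sum(): print(n,'vial top',m.sum(),np.median(P[m],0),P[m].min(0),P[m].max(0))
    m=(z>.075)&(z<.125)&(np.linalg.norm(P[...,:2]-O,axis=-1)<.075)
    if m.sum()>3: q=(P[m][:,:2]-O)@S*1000; print(n,'head',m.sum(),np.percentile(q,[2,50,98],axis=0).round(1).tolist(),np.percentile(z[m],[2,98]))
t=np.array([*O,.2]); print((T.T@(t-s['tool_pos'])*1000).round(1))
E
```

```text
[ 0.5180793  -0.17053168  0.16278935] 0.8000507691547956
wrist vial top 230 [ 0.5197077  -0.17171461  0.05660445] [ 0.51221439 -0.18089746  0.04662179] [ 0.52899777 -0.16384904  0.05871164]
wrist head 995 [[-50.0, -17.2], [-39.8, -0.4], [-12.8, 16.4]] [0.09259312 0.11227198]
side vial top 49 [ 0.52056859 -0.17374939  0.05702368] [ 0.51134845 -0.18073623  0.05125802] [ 0.52823335 -0.16441736  0.059201  ]
side head 793 [[-35.4, -18.7], [12.9, -0.3], [15.8, 21.0]] [0.07725445 0.11914763]
[-145.1    1.4  -37.4]
```

View pics/wrist3.png

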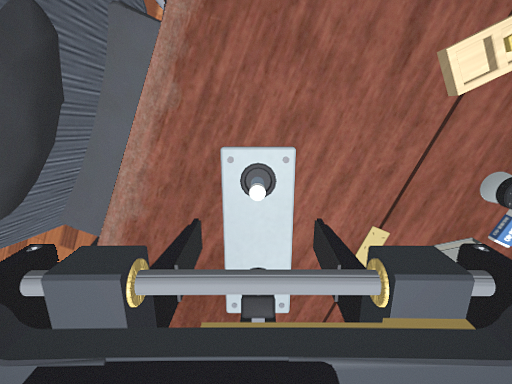

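The wrist view shows the vial upright in the seat at (257,185), about 3 mm off the middle. I'll go to above the grip head.

Request:
play_rows(targets=[[[0,0,0,-36.3,0.3,0,0.8],[0,0,0,-36.3,0.3,0,0.8],[0,0,0,-36.3,0.3,0,0.8],[0,0,0,-36.2,0.3,0,0.8],[0,0,0,0,0,0,0.8],[0,0,0,0,0,0,0.8],[0,0,0,0,0,0,0.8]]])

```text
t: 10.6
tool_pos: [0.6343, -0.2561, 0.1622]
tcp_rot: [0.316, 0.949, 0.0, -0.001]
ft_force: [0.6, 0.3, 0.2]
finger_gap: 0.799
finger_force: 0.0
```

```bash
python3 - <<'E'
from h import *
s=env.sense(); T=R.from_quat(s['tcp_rot']).as_matrix(); print(s['tool_pos'],(T.T@(np.array([.635,-.2565,.077])-s['tool_pos'])*1000).round(1))
S=np.array([[.8,.6],[-.6,.8]]); O=np.array([.635,-.2565])
for n in('wrist','side'):
    c=cap(n); P=cloud(c); z=P[...,2]
    m=(z>.108)&(z<.125)&(np.linalg.norm(P[...,:2]-O,axis=-1)<.06)
    if m.sum()>3: q=(P[m][:,:2]-O)@S*1000; print(n,'head top',m.sum(),np.percentile(q,[2,50,98],axis=0).round(1).tolist(),np.percentile(z[m],[2,98]))
E
```

```text
[ 0.63430554 -0.25605671  0.16217025] [-1.1  0.1 85.2]
wrist head top 2120 [[-41.5, -18.4], [-7.6, -1.0], [13.1, 16.7]] [0.10829062 0.11886519]
side head top 387 [[-36.0, -18.5], [3.1, -0.6], [15.2, 16.8]] [0.10854509 0.11902861]
```

Request:
play_rows(targets=[[[0,0,0,-0.8,-0.5,15,0.8],[0,0,0,0,0,20,0.8],[0,0,0,0,0,20,0.8],[0,0,0,0,0,15,0.8],[0,0,0,0,0,10,0.8],[0,0,0,0,0,5,0.8],[0,0,0,0,0,0,0.6],[0,0,0,0,0,0,0.5]]], force=40)

```text
t: 11.5
tool_pos: [0.6364, -0.2581, 0.0795]
tcp_rot: [0.316, 0.949, -0.0, 0.001]
ft_force: [-0.3, 0.1, 0.7]
finger_gap: 0.685
finger_force: 0.0
```

Request:
play_rows(targets=[[[0,0,0,0,0,0,0.4],[0,0,0,0,0,0,0.3],[0,0,0,0,0,0,0.3],[0,0,0,0,0,0,0.3],[0,0,0,0,0,0,0.3],[0,0,0,0,0,0,0.3],[0,0,0,0,0,0,0.3],[0,0,0,0,0,0,0.3]]])

```text
t: 12.3
tool_pos: [0.6362, -0.2584, 0.0796]
tcp_rot: [0.316, 0.949, -0.0, 0.001]
ft_force: [-1.0, -2.0, 4.9]
finger_gap: 0.395
finger_force: 40.0
```

Both pads are on the head with the button in: the gap is 37.5 mm at 40 N. I'll pull up now.

Request:
play_rows(targets=[[[0,0,0,0,0,-4,0.3],[0,0,0,0,0,-8,0.3],[0,0,0,0,0,-8,0.3],[0,0,0,0,0,-8,0.3],[0,0,0,0,0,-8,0.3],[0,0,0,0,0,-8,0.3],[0,0,0,0,0,-8,0.3],[0,0,0,0,0,-2,0.3]]])

```text
t: 13.1
tool_pos: [0.6359, -0.2582, 0.1321]
tcp_rot: [0.316, 0.949, -0.0, 0.0]
ft_force: [2.8, -3.4, -4.4]
finger_gap: 0.394
finger_force: 40.0
```

Request:
play_rows(targets=[[[0,0,0,0,0,-1,0.3],[0,0,0,0,0,0,0.3],[0,0,0,0,0,-6,0.3],[0,0,0,0,0,-8,0.3],[0,0,0,0,0,-8,0.3],[0,0,0,0,0,-8,0.3],[0,0,0,0,0,-8,0.3],[0,0,0,0,0,-8,0.3]]])

```text
t: 13.9
tool_pos: [0.6356, -0.258, 0.1774]
tcp_rot: [0.316, 0.949, -0.0, -0.0]
ft_force: [4.1, -4.6, -9.1]
finger_gap: 0.4
finger_force: 40.0
```

Request:
play_rows(targets=[[[0,0,0,0,0,-5,0.3],[0,0,0,0,0,-4,0.3],[0,0,0,0,0,-2,0.3],[0,0,0,0,0,0,0.3],[0,0,0,0,0,0,0.3]]])

```text
t: 14.4
tool_pos: [0.6357, -0.2579, 0.1884]
tcp_rot: [0.316, 0.949, -0.0, -0.0]
ft_force: [4.1, -4.2, -6.8]
finger_gap: 0.399
finger_force: 40.0
```

Request:
play_rows(targets=[[[0,0,0,0,0,-1,0.3],[0,0,0,0,0,-1,0.3],[0,0,0,0,0,0,0.3],[0,0,0,0,0,0,0.3],[0,0,0,0,0,0,0.3]]])

```text
t: 14.9
tool_pos: [0.6355, -0.2578, 0.1898]
tcp_rot: [0.316, 0.949, -0.0, -0.001]
ft_force: [4.2, -4.2, -9.0]
finger_gap: 0.399
finger_force: 40.0
```

Request:
play_rows(targets=[[[0,0,0,0,0,-1,0.3],[0,0,0,0,0,-1,0.3],[0,0,0,0,0,0,0.3],[0,0,0,0,0,0,0.3],[0,0,0,0,0,0,0.3]]])

```text
t: 15.4
tool_pos: [0.6352, -0.2577, 0.1899]
tcp_rot: [0.316, 0.949, 0.0, -0.001]
ft_force: [5.9, -5.5, -13.8]
finger_gap: 0.394
finger_force: 40.0
```

```bash
python3 - <<'E'
from h import *
c=cap('side'); save(c,'s4'); P=cloud(c); z=P[...,2]; O=np.array([.635,-.2565])
S=np.array([[.8,.6],[-.6,.8]]); q=(P[...,:2]-O)@S
m=(abs(q[...,1])<.02)&(q[...,0]>-.02)&(q[...,0]<.02)&(z>.12)&(z<.26)
print(np.histogram(z[m],bins=np.arange(.12,.262,.01)),z[m].min())
v=(z>.046)&(z<.065)&(np.linalg.norm(P[...,:2]-[.5187,-.1698],axis=-1)<.03); print(np.median(P[v],0),P[v].max(0),P[v].min(0))
E
```

```text
(array([ 87,  53,  57,  60,  57,  58,  66, 147, 150, 156, 293,  17,  18,
         3]), array([0.12, 0.13, 0.14, 0.15, 0.16, 0.17, 0.18, 0.19, 0.2 , 0.21, 0.22,
       0.23, 0.24, 0.25, 0.26])) 0.12035108936281202
[ 0.51366967 -0.17913087  0.05355147] [ 0.51366967 -0.17913087  0.05355147] [ 0.51366967 -0.17913087  0.05355147]
```

View pics/s4.png

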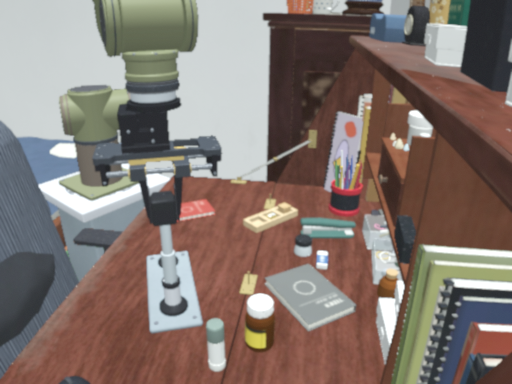

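The side view shows the mast fully extended at (165,230). The TCP has stopped while the pull force keeps rising, so it's at the second stop. The vial is hidden behind the mast here, so I'll check it from the top view.

```bash
python3 - <<'E'
from h import *
for n in('top','wrist'):
    c=cap(n); P=cloud(c); z=P[...,2]
    v=(z>.046)&(z<.065)&(np.linalg.norm(P[...,:2]-[.5187,-.1698],axis=-1)<.03)
    if v.sum(): print(n,v.sum(),np.median(P[v],0),P[v].min(0),P[v].max(0))
s=env.sense();print(s['tool_pos'],s['ft_force'],s['finger_gap'],s['finger_force'])
E
```

```text
top 59 [ 0.52112624 -0.17010566  0.05741551] [ 0.51281053 -0.17871408  0.04614548] [ 0.52802038 -0.16293669  0.061114  ]
wrist 277 [ 0.52135174 -0.17292767  0.05670738] [ 0.51251281 -0.18120901  0.04733228] [ 0.52930553 -0.1645538   0.05888898]
[ 0.63515594 -0.25766015  0.18994489] [  6.02766785  -5.89840267 -13.85161484] 0.39963382868927605 39.99645609408617
```

```bash
python3 -c "
from cell import env
print(env.close_job())"
```

```text
the job is handed in; nothing more can be done
None
```

The job is handed in, with no verdict returned: the vial stands upright about 3 mm from the seat's middle, and the gripper holds the mast at its second stop (about 110 mm up) at 40 N, the grip closed far enough to hold the button in; cube, sharpener and loupe were never touched, though I did not re-measure them at the end.

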